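Pack the lemon and clamp the keeper shut

ROBOT

A 6-joint arm with a two-finger parallel gripper is mounted at the origin on a cart in front of the work surface, level with it; the furniture and walls round the work are solid. World frame = base frame: x ahead of the robot, y to its left, z up, the work surface at z = 0. Lengths are in m, angles in rad, forces in N, time in s.
With the tool pointing down it reaches from about 0.35 to 0.975 m from the base axis. Payload 4.9 kg.
Tool frame: the origin (TCP) lies at the very end of the fingers, on their centre line; the grasp point (between the pads) lies ctrl.grip_point_offset behind it (ctrl.grip_point_offset is the distance from the TCP to the grasp point, in m); z points along the fingers, y is the line along which they close (so a half turn about z gives the same grasp; the last joint's range is limited). The gripper opens to 85 mm and grips with 20 to 120 N. Pads are 22 mm wide; open, the fingers measure 114 mm over their backs; the gripper's body (76 mm by 85 mm) begins 54 mm behind the grasp point. The pads swing forward as they close: fully open they stand 13 mm farther back than shut.
Start: joints at [-1.419, 0.053, 1.613, -0, 1.476, -0.119], TCP at [0.167, -0.602, 0.204] pointing down, gripper open.
Joint ranges: [-3.01, 3.01], [-1.01, 2.22], [0.06, 2.58], [-1.02, 4.17], [0.09, 2.62], [-3.14, 3.14]. Speed limits (rad/s): [2.57, 2.57, 3.14, 3.14, 3.14, 3.14].

INTERFACE

Orientations are given as a rotation vector (axis times angle).
In Python, from station import ctrl gives the robot as it stands. The module is installed in compiled form; this text tells all that it offers.
- The arm moves only by the tool drive_tool, never from a script. Its argument "steps" is a list of rows, each an object with "translation": the shift along the tool's x, y, z normalised to -1 to 1, where 1 is 4 cm, a list of three; "angular": the turn, a rotation vector about the tool's x, y, z normalised to -1 to 1, where 1 is 8 degrees, a list of three; "gripper": the opening, from 0 (shut) to 1 (fully open). In form: [{"translation": [dx, dy, dz], "angular": [wx, wy, wz], "gripper": gripper}, ...]. A call has 1 to 8 rows; each row shifts and turns the commanded pose from where the row before left it, along the tool's axes as they then stand; what a row does not reach is not made up. A row lasts 1/8 s, in which the tool goes at most 62.5 mm and 10.7 degrees, less where a joint would pass 70% of its speed; a pose out of reach is approached as far as the arm can. A call with a number of a shift or a turn outside -1 to 1 is refused whole. A call with a gripper value outside its range is refused whole. The fingers move at their own pace and stop on an object; "force" is the grip in N (left out, the last holds). Time passes only in rows, so rows that do not move let the fingers close. It gives the time, the measured TCP pose, the force, the opening and the grip force at its end, in the units of the state.
- ctrl.get_obs(): the state, without advancing time (a new reading comes with each control period).
- ctrl.get_image(name): name is "side" or "top" or "wrist"; returns a dict with "color" (480x640x3 uint8, red, green, blue), "depth" (480x640 float32, m along the optical axis (not along the pixel's ray), 0 where there is no reading), "fx", "fy", "cx", "cy" (pixels), "k1" (the pictures are not rectified: a ray, as slopes to the right and down, at radius r is drawn at 1 + k1 r^2 times it, then the intrinsics apply), "R" (3x3) and "t" (3): a world point X has camera coordinates R X + t. Camera axes: x right, y down, z forward; pixel columns grow to the right and rows downward; lengths in m; the calibration is good to about 2 mm. A picture is of the moment at which its call begins.
- ctrl.finish_job(): hands the job in; it is judged then, once.
The state is a dict: "t": time; "q": joint angles; "dq": joint speeds; "effort": joint torques, N m; "tool_pos": TCP position; "tool_rot": TCP orientation; "contact_force": force on the tool from outside, world axes, zero at the start; "wrist_torque": the same for the moment, N m; "opening": finger opening in m; "grip_force": force on a finger pad.
Only numpy, scipy, OpenCV 4.12 (cv2) and the standard library are available. Lean on these libraries where they do the work, as an engineer would, in place of code of your own. Each camera call takes 0.05 s, during which the arm holds its last target. There are 200 camera calls.

TASK

Pack the lemon in the open wooden keeper box: lay it gently inside, set the loose lid squarely on until it seats fully in the mouth, without dropping either, and then swing the steel wire clamp over until its bar is right down on the lid's handle. Leave the garlic, the mug and the small wooden spoon where they are.

Things in the scene. Friction and masses are not known exactly. Their poses are not given: they have to be found in the camera images.
- keeper: Open brown wooden box, fixed, on the right. Outside 110 (its x) x 130 (its y) x 58 mm high (z, up), walls and floor 8 mm: inside 94 x 114, 50 mm deep. Origin: centre of its underside; -x is its front, with the clamp, turned to the right. A tall coffee mill stands to its left. Two steel ears at the ends (x -62 to -48, y +-70.5 to +-75.5 mm) rise to z = 118 mm; the lid fits between them.
- clamp (a joint): Hinge of the U-shaped steel wire clamp; its axis is the line along the box's y at x = -55, z = 106 mm in the box frame. 0: the U points level to the front (-x); 1.57: straight up; 2.94: over the box, bar resting on the seated lid's handle (clamped). Starts at -0.3 to 0.4. Stiff: it stays where it is left; about 2 to 3 N at the bar moves it.
- clamp_bar (a point): Middle of the clamp's cross bar: round steel, 10 mm thick, 162 mm long along the box's y, 56 mm from the hinge axis, with 8 mm arms at y = +-81 mm. Grip or push it anywhere. Clamped, its centre is at x = 0, z = 117 mm of the box, the middle +-20 mm on the handle; beside the handle there is 26 mm free between bar and lid board.
- lid: Loose hollow wooden lid, 0.2 kg, right way up at the right, nearer than the box. Origin: centre of its underside. Four corner lugs, z 0 to 8, enter the box's mouth with 4 mm play all round; skirt 110 (x) x 130 (y) mm, z 8 to 28; board z 28 to 36; dark block handle 16 (x) x 40 (y) mm in the middle, z 36 to 62. Seated: origin at (0, 0, 50 mm) of the box, x and y along the box's (either way round).
- lemon_mid (a point): Centre of the yellow lemon, about 72 mm long (its x axis, level) and 57 to 58 mm thick, 0.1 kg, lying loose on the worktop, on the left; the centre is 29 mm above what it lies on. Lying in the box it sticks out 8 mm and ends 12 mm below the seated hollow lid; stood on end it would hold the lid up. Between it and the box stands the coffee mill, 236 mm high, crank knob to the left.
- garlic: Garlic bulb, 53 mm, loose bystander in front of the mill. Origin under its centre.
- mug: White enamel mug, 82 x 109 x 80 mm, loose bystander, far right. Origin under its centre.
- salt_spoon: Small wooden spoon, 120 mm long, loose bystander in front of the lemon. Origin under its centre. (Fixed in the room: a big lamp hangs low over the right of the robot, so keep the arm stretched out, 0.6 m or more, on the right; a salt box hangs on the wall, left, from z = 0.3 m.)
There are look-alikes about, which are no part of the job. Of the things that look like the part that bears lemon_mid, the smallest one is meant.

How it is judged:
On the way, in this order (a step that is already met when the one before it is completed fails the run):
1. the lemon lies flat in the box (x of lemon_mid in the frame of keeper between -0.05 and 0.05 m and y of lemon_mid in the frame of keeper between -0.06 and 0.06 m and z of lemon_mid in the frame of keeper between 0.02 and 0.055 m), for 0.2 s.
2. the lid is seated on the box, with the lemon inside (all of step 1 and x of lid in the frame of keeper between -0.007 and 0.007 m and y of lid in the frame of keeper between -0.007 and 0.007 m and z of lid in the frame of keeper between 0.044 and 0.0535 m and angle between lid's own z axis and vertical below 0.05 rad), for 0.2 s.
3. the clamp bar is down on the lid's handle (x of lid in the frame of keeper between -0.007 and 0.007 m and y of lid in the frame of keeper between -0.007 and 0.007 m and z of lid in the frame of keeper between 0.044 and 0.0535 m and angle between lid's own z axis and vertical below 0.05 rad and value of joint clamp between 2.86 and 3.05 rad), for 0.2 s.
At the end, for the whole second after the job is handed in: Lemon centre inside the box, 20-55 mm above its underside; lid origin within 7 mm of the box centre along each side, from 6 mm below to 3.5 mm above its seat, tilt under 0.05 rad; clamp at 2.86-3.05 rad (bar within about 5 mm of the handle); all at rest (all of step 1 and all of step 3 and linear speed of lid below 0.02 m/s and velocity of joint clamp between -0.05 and 0.05 rad/s); the robot touches nothing.
It fails at once if the garlic is moved more than 3 cm (distance of garlic from where it was at the start of the episode above 0.03 m).
It fails at once if the mug is moved more than 3 cm (distance of mug from where it was at the start of the episode above 0.03 m).
It fails at once if the wooden spoon is moved more than 3 cm (distance of salt_spoon from where it was at the start of the episode above 0.03 m).
It fails at once if the lemon is dropped into the box (faster than 0.6 m/s in it) (x of lemon_mid in the frame of keeper between -0.05 and 0.05 m and y of lemon_mid in the frame of keeper between -0.06 and 0.06 m and z of lemon_mid in the frame of keeper below 0.07 m and linear speed of lemon above 0.6 m/s).
It fails at once if the lid is dropped on the box (faster than 0.5 m/s just above its seat) (x of lid in the frame of keeper between -0.04 and 0.04 m and y of lid in the frame of keeper between -0.04 and 0.04 m and z of lid in the frame of keeper below 0.065 m and linear speed of lid above 0.5 m/s).
It also fails if it takes over 72 s, if anything falls off the work surface, if the arm or the gripper's body presses on something with over 40 N, if the wrist force passes 120 N, or if a joint passes its speed limit or range.

## Working session

There is one attempt and no reset: what is moved stays moved. The work goes in short steps, Python scripts to look and compute and a tool call to move; the robot and the scene stay as the last step left them, time stands still between calls to the robot, and variables do not carry over. Pictures are saved under pics/ and viewed, at most 10 in all, crops included, and the job is handed in when it is done.

Besides the shell and the picture viewer there is one more tool, called after "Request:" in YAML: its name, and indented under it one key for each argument. drive_tool: Moves the arm, as the interface text tells. Its arguments: {"type":"object","properties":{"steps":{"type":"array"},"force":{"type":"number"}},"required":["steps"]}

```bash
mkdir -p pics
cat > h.py <<'E'
import numpy as np, cv2
from scipy.spatial.transform import Rotation as Rot
from station import ctrl
def grab(n):
    im=ctrl.get_image(n); return im
def save(im,fn,crop=None,scale=1):
    c=im['color'][:,:,::-1]
    if crop: x0,y0,x1,y1=crop; c=c[y0:y1,x0:x1]
    cv2.imwrite('pics/'+fn,cv2.resize(c,None,fx=scale,fy=scale,interpolation=cv2.INTER_CUBIC) if scale!=1 else c)
def ray(im,u,v):
    d=np.array([(u-im['cx'])/im['fx'],(v-im['cy'])/im['fy']]);s=d.copy()
    for _ in range(20): s=d/(1+im['k1']*(s@s))
    R,t=np.array(im['R']),np.array(im['t'])
    return -R.T@t, R.T@np.array([s[0],s[1],1.])
def onplane(im,u,v,z):
    o,d=ray(im,u,v); return o+d*(z-o[2])/d[2]
def pt(im,u,v):
    o,d=ray(im,u,v); return o+d*im['depth'][int(v),int(u)]
def cloud(im):
    v,u=np.mgrid[0:480,0:640]
    d=np.stack([(u-im['cx'])/im['fx'],(v-im['cy'])/im['fy']],-1);s=d.copy()
    for _ in range(20): s=d/(1+im['k1']*(s**2).sum(-1,keepdims=True))
    R,t=np.array(im['R']),np.array(im['t'])
    D=im['depth'][...,None]
    P=np.concatenate([s*D,D],-1); P=(P-t)@R
    P[im['depth']==0]=np.nan
    return P
E
python3 - <<'E'
from h import *
print(ctrl.get_obs(),ctrl.grip_point_offset)
for n in ['top','side']:
    im=grab(n); save(im,n+'0.png'); np.save(n+'0.npy',im,allow_pickle=True)
    print(n,-np.array(im['R']).T@im['t'],im['R'],(im['depth']>0).mean())
E
```

```text
{'t': 0.0, 'q': array([-1.41898002e+00,  5.33818615e-02,  1.61431905e+00,  1.28481499e-05,
        1.47600221e+00, -1.18964434e-01]), 'dq': array([ 0.00045655, -0.00011825, -0.00119931, -0.00012369, -0.00150762,
       -0.00115136]), 'effort': array([ 5.95387755e-04, -3.93671536e+01, -3.70182252e+01, -1.80228739e-05,
        6.83413455e-03, -1.49024550e-05]), 'tool_pos': array([ 0.16709755, -0.60153001,  0.20223262]), 'tool_rot': array([-3.11075223e+00, -4.23756359e-01,  3.43416988e-05]), 'contact_force': array([-0.31761112, -0.30000113,  0.97768703]), 'wrist_torque': array([-0.04722493, -0.01663354, -0.02299464]), 'grip_force': 0.0, 'opening': 0.08531425597453682} 0.0187
top [ 0.35999122 -0.05851757  1.23897646] [[-0.02265915 -0.99963347 -0.01481486]
 [-0.99136117  0.02438159 -0.12887425]
 [ 0.12918822  0.0117667  -0.99155028]] 0.9959016927083333
side [ 0.10176709 -1.38107522  0.90420102] [[ 0.94993303 -0.31234313 -0.00830754]
 [-0.16416651 -0.47630624 -0.86381811]
 [ 0.26585071  0.82193317 -0.50373531]] 0.996142578125
```

View pics/top0.png

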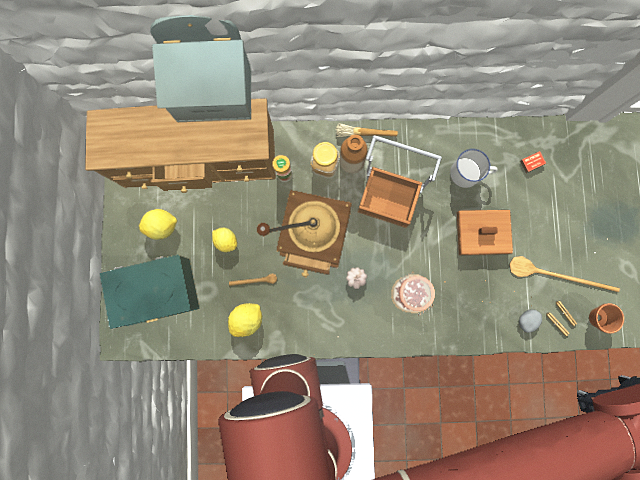

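View pics/side0.png

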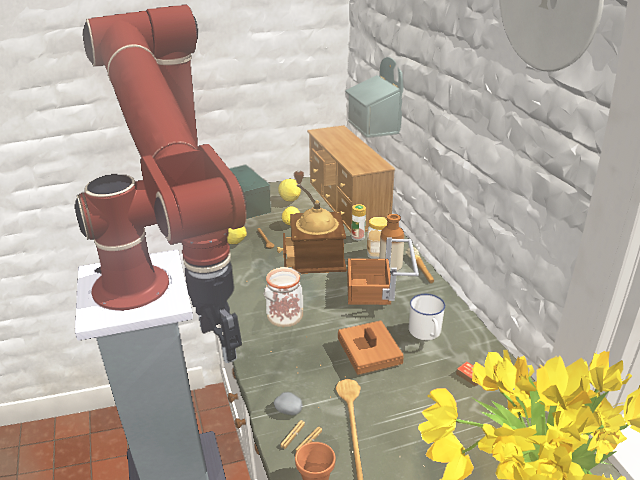

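The top view shows three yellow lemons at (157,223), (225,240) and (245,320). The smallest is the one at (225,240), with the spoon in front of it at (253,281). The keeper is at (391,197), its clamp towards the wall at about (404,158). The lid is at (486,232), the mug at (470,168), the garlic at (357,278) and the mill at (315,225). The side view agrees.

Run:
```python
from h import *
im=np.load('top0.npy',allow_pickle=True).item()
P=cloud(im); hsv=cv2.cvtColor(im['color'],cv2.COLOR_RGB2HSV)
yel=((hsv[...,0]>22)&(hsv[...,0]<34)&(hsv[...,1]>140)&(hsv[...,2]>100)).astype(np.uint8)
n,lab,st,ce=cv2.connectedComponentsWithStats(yel)
for i in range(1,n):
    if st[i,4]>150:
        Q=P[lab==i]; 
        q=np.array([onplane(im,u,v,0.029)[:2] for v,u in np.argwhere(lab==i)])
        r=cv2.minAreaRect(q.astype(np.float32)*1000)
        print('yel',ce[i].round(),st[i,4],np.nanmean(Q,0).round(3),'zmax',np.nanmax(Q[:,2]).round(3),'rect mm',np.round(r[0]),np.round(r[1]),r[2])
# points at height slices around box / lid
def rect(mask,name):
    n,lab,st,ce=cv2.connectedComponentsWithStats(mask.astype(np.uint8))
    for i in range(1,n):
        if st[i,4]>40:
            Q=P[lab==i]; r=cv2.minAreaRect((Q[:,:2]*1000).astype(np.float32))
            print(name,ce[i].round(),st[i,4],'z',np.nanmedian(Q[:,2]).round(4),'c',np.round(r[0],1),np.round(r[1],1),round(r[2],1))
u=np.arange(640)[None]; v=np.arange(480)[:,None]
z=P[...,2]
reg=(u>350)&(u<450)&(v>125)&(v<235)
rect(reg&(z>.05)&(z<.068)&(hsv[...,1]>80),'boxrim')
rect(reg&(z>.0)&(z<.03)&(hsv[...,1]>120),'boxfloor')
steel=reg&(z>.075)&(hsv[...,1]<60)
rect(steel,'steel')
ys,xs=np.nonzero(steel)
for a,b in list(zip(xs,ys))[::25]: print((a,b),P[b,a].round(3),end=' ')
reg=(u>450)&(u<520)&(v>200)&(v<265)
rect(reg&(z>.028)&(z<.045)&(hsv[...,1]>80),'lidboard')
rect(reg&(z>.052)&(z<.075),'lidhandle')
rect((u>275)&(u<355)&(v>185)&(v<280)&(z>.06),'mill')
rect((u>250)&(u<355)&(v>185)&(v<280)&(z>.16),'milltop')
rect((u>445)&(u<500)&(v>140)&(v<210)&(z>.06),'mug')
rect((u>340)&(u<372)&(v>260)&(v<300)&(z>.02),'garlic')
rect((u>385)&(u<440)&(v>265)&(v<320)&(z>.05),'jar')
rect((u>305)&(u<372)&(v>130)&(v<180)&(z>.05),'jars')
big=im['color'][:,:,::-1]
a=cv2.resize(big[195:350,120:290],None,fx=3.2,fy=3.2,interpolation=cv2.INTER_CUBIC)[:490]
b=cv2.resize(big[120:240,340:450],None,fx=2.4,fy=4.08)[:490]
b=cv2.resize(big[115:255,340:450],(0,0),fx=3.5,fy=3.5,interpolation=cv2.INTER_CUBIC)[:490]
cv2.imwrite('pics/c0.png',np.hstack([a,b])[:, :800])
```

```text
yel [158. 223.] 604 [0.553 0.353 0.06 ] zmax 0.078 rect mm [557. 365.] [84. 76.] 64.03166198730469
yel [224. 241.] 341 [0.507 0.191 0.044] zmax 0.06 rect mm [513. 194.] [60. 58.] 6.024641036987305
yel [245. 320.] 757 [0.316 0.139 0.062] zmax 0.08 rect mm [314. 145.] [81. 77.] 89.08634185791016
boxrim [391. 195.] 626 z 0.0561 c [ 608.6 -218.6] [128.4 112.5] 70.4
boxfloor [376. 132.] 215 z 0.0145 c [ 786.6 -197. ] [99.6 17.5] 87.8
boxfloor [389. 197.] 1492 z 0.0069 c [ 613.4 -221. ] [112.5  87.4] 69.9
boxfloor [378. 217.] 48 z 0.0204 c [ 561.1 -189.3] [103.3   2.6] 70.3
steel [405. 153.] 516 z 0.1069 c [ 686.2 -245.6] [172.4  71. ] 70.8
(np.int64(373), np.int64(135)) [ 0.746 -0.177  0.103] (np.int64(378), np.int64(138)) [ 0.736 -0.188  0.11 ] (np.int64(374), np.int64(140)) [ 0.733 -0.178  0.106] (np.int64(386), np.int64(141)) [ 0.73  -0.207  0.106] (np.int64(396), np.int64(142)) [ 0.727 -0.231  0.107] (np.int64(392), np.int64(144)) [ 0.722 -0.221  0.105] (np.int64(403), np.int64(145)) [ 0.717 -0.246  0.112] (np.int64(372), np.int64(147)) [ 0.716 -0.173  0.105] (np.int64(409), np.int64(
[... 564 characters left out ...]
104] (np.int64(434), np.int64(172)) [ 0.651 -0.317  0.107] (np.int64(429), np.int64(177)) [ 0.639 -0.304  0.107] (np.int64(430), np.int64(180)) [ 0.63  -0.305  0.113] lidboard [485. 232.] 2103 z 0.0347 c [ 516.5 -453.7] [110.2 130. ] 0.2
lidhandle [489. 230.] 119 z 0.0602 c [ 515.8 -453.9] [41.4 17. ] 89.2
mill [314. 227.] 4035 z 0.1155 c [527.9 -31.1] [148.3 148.7] 76.3
milltop [286. 227.] 418 z 0.1901 c [518.   20.9] [ 28.4 131.5] 11.4
mug [475. 165.] 266 z 0.072 c [ 676.9 -422.6] [81.5 88.1] 33.3
garlic [356. 278.] 316 z 0.0327 c [ 410.3 -131.1] [48.4 49.8] 72.0
jar [414. 293.] 1282 z 0.1264 c [ 367.2 -258.7] [93.8 85.3] 29.3
jars [341. 155.] 1517 z 0.107 c [703.5 -99.3] [ 66.3 148.5] 6.4
```

View pics/c0.png

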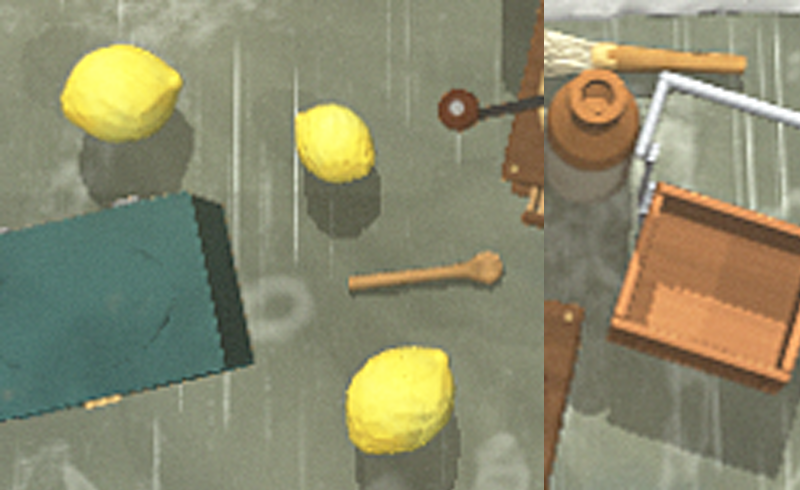

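The crop confirms it: the lemon at (225,240) is the smallest of the three, with its long axis running from upper-left to lower-right in the picture. The keeper is empty, and its clamp U points level towards the wall. Next I measure the lemon axis and check the heights.

Run:
```python
from h import *
im=np.load('top0.npy',allow_pickle=True).item()
sd=np.load('side0.npy',allow_pickle=True).item()
def mask(im,box):
    hsv=cv2.cvtColor(im['color'],cv2.COLOR_RGB2HSV)
    m=(hsv[...,0]>20)&(hsv[...,0]<36)&(hsv[...,1]>110)&(hsv[...,2]>70)
    k=np.zeros_like(m);x0,y0,x1,y1=box;k[y0:y1,x0:x1]=m[y0:y1,x0:x1];return k
for cam,box,nm in((im,(205,220,245,262),'top'),(sd,(275,203,300,228),'side')):
    k=mask(cam,box); c,_=cv2.findContours(k.astype(np.uint8),0,1); c=max(c,key=cv2.contourArea)
    e=cv2.fitEllipse(c); print(nm,e,k.sum())
    if nm=='top': t=e[0]; 
    else: s=e[0]
    if nm=='top':
        q=np.array([onplane(cam,u,v,.029)[:2] for v,u in np.argwhere(k)])
        w,V=np.linalg.eigh(np.cov(q.T)); print(q.mean(0),4*np.sqrt(w),V[:,1],np.degrees(np.arctan2(V[1,1],V[0,1])))
        P=cloud(cam)[k]; P=P[P[:,2]>.03]; print('cloud ext',np.nanpercentile(P,[1,99],axis=0))
o1,d1=ray(im,*t);o2,d2=ray(sd,*s)
A=np.stack([d1,-d2],1);x=np.linalg.lstsq(A,o2-o1,rcond=None)[0];print(o1+d1*x[0],o2+d2*x[1], onplane(im,*t,.029))
P=cloud(im)
for n,(a,b,c,d) in dict(mill=(250,185,355,275),bottle=(335,130,372,172),jar=(385,265,440,320)).items(): print(n,np.nanmax(P[b:d,a:c,2]))
```

```text
top ((223.94949340820312, 239.4680938720703), (21.704553604125977, 26.616390228271484), 131.99024963378906) 483
[0.51258531 0.1951193 ] [0.055926  0.0701968] [0.66890659 0.74334647] 48.017268881875204
cloud ext [[0.48337801 0.16565837 0.03085969]
 [0.53976632 0.22270938 0.05886201]]
side ((289.3919677734375, 214.3204803466797), (13.833063125610352, 18.779767990112305), 39.94084548950195) 171
[0.51190146 0.19381897 0.03535746] [0.51139732 0.19392755 0.0353166 ] [0.51270385 0.19515181 0.029     ]
mill 0.23920446943633844
bottle 0.16109675918318903
jar 0.1381823255254988
```

Request:
drive_tool:
  steps:
    - {"translation": [0,0,-1],"angular": [0,0,1],"gripper": 1}
    - {"translation": [0,0,-1],"angular": [0,0,0.94],"gripper": 1}
    - {"translation": [1,-0.6,-1],"angular": [0,0,0],"gripper": 1}
    - {"translation": [1,-0.6,-0.3],"angular": [0,0,0],"gripper": 1}
    - {"translation": [1,-0.6,0],"angular": [0,0,0],"gripper": 1}
    - {"translation": [1,-0.6,0],"angular": [0,0,0],"gripper": 1}
    - {"translation": [1,-0.6,0],"angular": [0,0,0],"gripper": 1}
    - {"translation": [1,-0.6,0],"angular": [0,0,0],"gripper": 1}

```text
t: 1.1
tool_pos: [0.4083, -0.4571, 0.3349]
tool_rot: [-3.141, 0.0, 0.001]
contact_force: [0.1, 0.1, 0.2]
opening: 0.0858
grip_force: 0.0
```

Request:
drive_tool:
  steps:
    - {"translation": [1,-0.8,0],"angular": [0,0,0],"gripper": 1}
    - {"translation": [1,-0.8,0],"angular": [0,0,0],"gripper": 1}
    - {"translation": [1,-0.8,0],"angular": [0,0,0],"gripper": 1}
    - {"translation": [1,-0.8,0],"angular": [0,0,0],"gripper": 1}
    - {"translation": [1,-0.8,0],"angular": [0,0,0],"gripper": 1}
    - {"translation": [0,-1,0],"angular": [0,0,0],"gripper": 1}
    - {"translation": [0,-1,0],"angular": [0,0,0],"gripper": 1}
    - {"translation": [0,-1,0],"angular": [0,0,0],"gripper": 1}

```text
t: 2.1
tool_pos: [0.607, -0.1768, 0.3346]
tool_rot: [-3.141, -0.0, 0.002]
contact_force: [0.3, 0.6, 1.2]
opening: 0.0853
grip_force: 0.0
```

Request:
drive_tool:
  steps:
    - {"translation": [0,-1,0],"angular": [0,0,0],"gripper": 1}
    - {"translation": [0,-1,0],"angular": [0,0,0],"gripper": 1}
    - {"translation": [0,-1,0],"angular": [0,0,0],"gripper": 1}
    - {"translation": [-0.4,-1,0],"angular": [0,0,0],"gripper": 1}
    - {"translation": [-0.4,-1,0],"angular": [0,0,0],"gripper": 1}
    - {"translation": [-0.4,-1,0],"angular": [0,0,0],"gripper": 1}
    - {"translation": [-0.4,-1,0],"angular": [0,0,0],"gripper": 1}
    - {"translation": [-0.4,-1,0],"angular": [0,0,0],"gripper": 1}

```text
t: 3.1
tool_pos: [0.5263, 0.143, 0.3349]
tool_rot: [3.142, -0.0, -0.001]
contact_force: [0.8, -0.5, -1.0]
opening: 0.0854
grip_force: 0.0
```

Request:
drive_tool:
  steps:
    - {"translation": [-0.18,-0.64,0],"angular": [0,0,0],"gripper": 1}
    - {"translation": [-0.18,-0.64,0],"angular": [0,0,0],"gripper": 1}
    - {"translation": [0,0,0.8],"angular": [0,0,-1],"gripper": 1}
    - {"translation": [0,0,0.9],"angular": [0,0,-1],"gripper": 1}
    - {"translation": [0,0,0.9],"angular": [0,0,-1],"gripper": 1}
    - {"translation": [0,0,0.9],"angular": [0,0,-1],"gripper": 1}
    - {"translation": [0,0,0.9],"angular": [0,0,-1],"gripper": 1}
    - {"translation": [0,0,0.9],"angular": [0,0,-1],"gripper": 1}

```text
t: 4.1
tool_pos: [0.5123, 0.1929, 0.1218]
tool_rot: [-2.867, -1.284, 0.001]
contact_force: [-0.1, 0.1, 0.2]
opening: 0.0855
grip_force: 0.0
```

Run:
```python
from h import *
o=ctrl.get_obs(); print(o['tool_pos'],Rot.from_rotvec(o['tool_rot']).as_matrix().round(3),o['q'].round(2))
im=grab('wrist'); save(im,'w1.png')
```

```text
[0.51233604 0.19287561 0.12181316] [[ 0.666  0.746 -0.001]
 [ 0.746 -0.666 -0.   ]
 [-0.001 -0.    -1.   ]] [ 0.22 -0.07  1.87  0.    1.34  0.95]
```

View pics/w1.png

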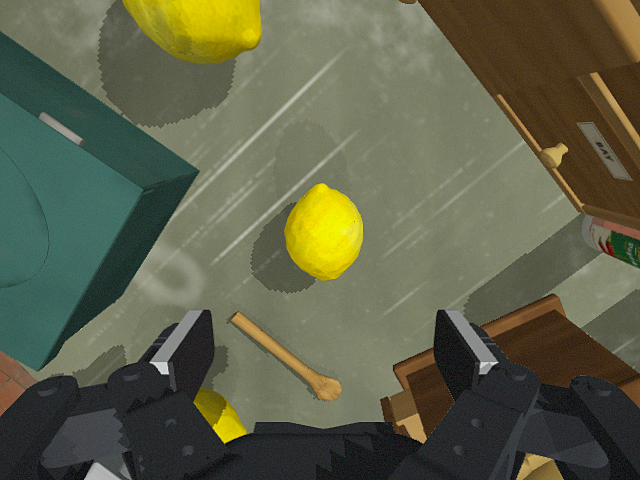

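The wrist view shows the lemon at (324,232), centred between the fingers with its axis across the closing line, so I descend and grip.

Request:
drive_tool:
  steps:
    - {"translation": [0,0,0.9],"angular": [0,0,0],"gripper": 1}
    - {"translation": [0,0,0.9],"angular": [0,0,0],"gripper": 1}
    - {"translation": [0,0,0.6],"angular": [0,0,0],"gripper": 1}
    - {"translation": [0,0,0.45],"angular": [0,0,0],"gripper": 1}
    - {"translation": [0,0,0],"angular": [0,0,0],"gripper": 0}
    - {"translation": [0,0,0],"angular": [0,0,0],"gripper": 0}
    - {"translation": [0,0,0],"angular": [0,0,0],"gripper": 0}
    - {"translation": [0,0,0],"angular": [0,0,0],"gripper": 0}
  force: 30

```text
t: 5.15
tool_pos: [0.5144, 0.1935, 0.0123]
tool_rot: [2.87, 1.277, 0.005]
contact_force: [-3.6, -0.9, 5.5]
opening: 0.0453
grip_force: 24.9
```

Request:
drive_tool:
  steps:
    - {"translation": [0,0,0],"angular": [0,0,0],"gripper": 0}
    - {"translation": [0,0,-0.2],"angular": [0,0,0],"gripper": 0}
    - {"translation": [0,0,-0.5],"angular": [0,0,0],"gripper": 0}
    - {"translation": [0,0,-1],"angular": [0,0,0],"gripper": 0}

```text
t: 5.65
tool_pos: [0.5116, 0.1927, 0.0777]
tool_rot: [-2.87, -1.277, 0.004]
contact_force: [0.0, 0.4, 0.2]
opening: -0.0001
grip_force: 0.0
```

The grip slipped: the opening passed 45 mm, so the pads closed above the lemon's middle. I look again, opening the fingers and lifting first.

Request:
drive_tool:
  steps:
    - {"translation": [0,0,-0.8],"angular": [0,0,0],"gripper": 1}
    - {"translation": [0,0,-0.3],"angular": [0,0,0],"gripper": 1}
    - {"translation": [0,0,0],"angular": [0,0,0],"gripper": 1}
    - {"translation": [0,0,0],"angular": [0,0,0],"gripper": 1}

```text
t: 6.15
tool_pos: [0.5118, 0.1927, 0.1198]
tool_rot: [-2.87, -1.277, 0.004]
contact_force: [0.0, -0.5, -0.5]
opening: 0.0721
grip_force: 0.0
```

```bash
cat > lem.py <<'E'
from h import *
o=ctrl.get_obs(); print(o['t'],o['tool_pos'],o['opening'])
im=grab('wrist')
hsv=cv2.cvtColor(im['color'],cv2.COLOR_RGB2HSV)
m=((hsv[...,0]>20)&(hsv[...,0]<36)&(hsv[...,1]>110)&(hsv[...,2]>70)).astype(np.uint8)
cs,_=cv2.findContours(m,0,1)
for c in cs:
    if cv2.contourArea(c)>1500:
        e=cv2.fitEllipse(c); k=np.zeros_like(m); cv2.drawContours(k,[c],-1,1,-1)
        q=np.array([onplane(im,u,v,.029)[:2] for v,u in np.argwhere(k)[::5]])
        w,V=np.linalg.eigh(np.cov(q.T)); P=cloud(im)[k>0]
        print(np.round(e[0]),np.round(e[1]),'c',q.mean(0).round(4),(4*np.sqrt(w)).round(3),'yaw',np.degrees(np.arctan2(V[1,1],V[0,1])).round(1),'zmax',np.nanmax(P[:,2]).round(3))
save(im,'w2.png')
E
python3 lem.py
```

```text
6.15 [0.51177308 0.1927218  0.11981472] 0.07214040915649228
[326. 232.] [77. 93.] c [0.5158 0.1972] [0.056 0.07 ] yaw 47.7 zmax 0.06
[197.  26.] [ 65. 147.] c [0.5451 0.3497] [0.037 0.087] yaw 133.4 zmax 0.076
```

Request:
drive_tool:
  steps:
    - {"translation": [0.06,0,0.8],"angular": [0,0,0],"gripper": 1}
    - {"translation": [0,0,0.8],"angular": [0,0,0],"gripper": 1}
    - {"translation": [0,0,0.7],"angular": [0,0,0],"gripper": 1}
    - {"translation": [0,0,0.45],"angular": [0,0,0],"gripper": 1}
    - {"translation": [0,0,0.17],"angular": [0,0,0],"gripper": 1}
    - {"translation": [0,0,0],"angular": [0,0,0],"gripper": 0.6}
    - {"translation": [0,0,0],"angular": [0,0,0],"gripper": 0.6}
    - {"translation": [0,0,0],"angular": [0,0,0],"gripper": 0.6}
  force: 25

```text
t: 7.2
tool_pos: [0.5156, 0.1949, 0.0062]
tool_rot: [2.869, 1.277, 0.004]
contact_force: [-0.4, -0.6, 2.9]
opening: 0.0513
grip_force: 9.1
```

Request:
drive_tool:
  steps:
    - {"translation": [0,0,0],"angular": [0,0,0],"gripper": 0.6}
    - {"translation": [0,0,0],"angular": [0,0,0],"gripper": 0.6}

```text
t: 7.45
tool_pos: [0.5156, 0.1949, 0.0061]
tool_rot: [2.869, 1.277, 0.004]
contact_force: [-0.1, -0.9, 5.2]
opening: 0.0515
grip_force: 9.7
```

Run:
```python
from h import *
w=grab('wrist'); s=grab('side'); 
a=cv2.resize(w['color'][:,:,::-1],(400,300)); b=cv2.resize(s['color'][185:260,240:340,::-1],(400,300),interpolation=cv2.INTER_CUBIC)
cv2.imwrite('pics/g2.png',np.hstack([a,b])); print(ctrl.get_obs()['contact_force'],ctrl.get_obs()['wrist_torque'])
```

```text
[-1.67121681 -1.31911468  6.17337862] [-0.17194324 -0.0220459  -0.0467332 ]
```

View pics/g2.png

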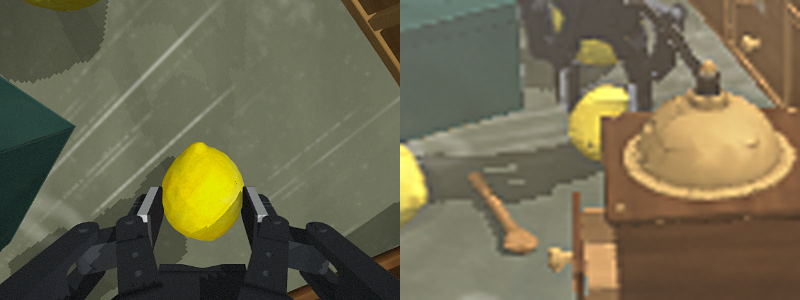

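```bash
cat > pr.py <<'E'
from h import *
def proj(im,X):
    c=np.array(im['R'])@X+im['t']; s=c[:2]/c[2]; s=s*(1+im['k1']*(s@s)); return np.array([im['fx']*s[0]+im['cx'],im['fy']*s[1]+im['cy']]).round(1)
E
python3 - <<'E'
from pr import *
o=ctrl.get_obs(); R=Rot.from_rotvec(o['tool_rot']).as_matrix(); p=o['tool_pos']
w=grab('wrist')
print('cam in tool',R.T@(-np.array(w['R']).T@w['t']-p)); print('cam axes in tool\n',(R.T@np.array(w['R']).T).round(3))
for off in (0,.01,.0187,.03):
  for y in (-.0257,.0257): print(off,y,proj(w,p+R@np.array([0,y,-off])))
hsv=cv2.cvtColor(w['color'],cv2.COLOR_RGB2HSV)
m=((hsv[...,0]>20)&(hsv[...,0]<36)&(hsv[...,1]>110)&(hsv[...,2]>70)).astype(np.uint8);m[:200]=0
P=cloud(w); Q=P[m>0]; Qt=(Q-p)@R; print('lemon pts in tool',np.nanpercentile(Qt,[1,5,50,95,99],axis=0).round(4))
# sphere/ellipsoid fit: centre via yz cross circle r=.0287
from scipy.optimize import least_squares
Qt=Qt[~np.isnan(Qt).any(1)]
f=lambda c:np.sqrt(((Qt[:,0]-c[0])/.036)**2+((Qt[:,1]-c[1])/.0287)**2+((Qt[:,2]-c[2])/.0287)**2)-1
r=least_squares(f,[0,0,-.02],loss='soft_l1',f_scale=.05);print('lemon centre tool',r.x,'world',p+R@r.x,np.abs(f(r.x)).mean())
# pads: pixels grey light near (300,430),(510,410)
for (u,v) in [(300,400),(297,430),(310,385),(505,385),(515,410),(520,430)]: print((u,v),(R.T@(P[v,u]-p)).round(4))
E
```

```text
cam in tool [ 0.07270081 -0.00146727 -0.17043627]
cam axes in tool
 [[ 0.    -0.959 -0.282]
 [ 1.     0.    -0.001]
 [ 0.001 -0.282  0.959]]
0 -0.0257 [274.4 290.8]
0 0.0257 [379.2 290.8]
0.01 -0.0257 [271.6 299.3]
0.01 0.0257 [382.3 299.3]
0.0187 -0.0257 [269.  307.4]
0.0187 0.0257 [385.2 307.5]
0.03 -0.0257 [265.2 319.4]
0.03 0.0257 [389.5 319.4]
lemon pts in tool [[-0.0221 -0.026  -0.052 ]
 [-0.014  -0.022  -0.0512]
 [ 0.0125 -0.0014 -0.0438]
 [ 0.0317  0.0189 -0.0278]
 [ 0.0357  0.0228 -0.0231]]
lemon centre tool [-0.00026583 -0.00112261 -0.02226958] world [0.51458886 0.19546664 0.02836194] 0.030383584864155797
(300, 400) [-0.0691 -0.0148  0.0067]
(297, 430) [ 0.011  -0.0073 -0.1032]
(310, 385) [-0.059  -0.0091  0.0064]
(505, 385) [ 0.0113  0.0453 -0.0883]
(515, 410) [ 0.0034  0.0492 -0.0881]
(520, 430) [-0.0038  0.0521 -0.0875]
```

Run:
```python
from pr import *
o=ctrl.get_obs(); R=Rot.from_rotvec(o['tool_rot']).as_matrix(); p=o['tool_pos']
for n in('wrist','side'):
    w=grab(n); P=cloud(w); Qt=(P-p)@R; hsv=cv2.cvtColor(w['color'],cv2.COLOR_RGB2HSV)
    for s in(-1,1):
        m=(abs(Qt[...,0])<.016)&(s*Qt[...,1]>.018)&(s*Qt[...,1]<.05)&(Qt[...,2]>-.07)&(Qt[...,2]<-.004)&(hsv[...,1]<90)
        Q=Qt[m]; print(n,s,m.sum()); 
        if len(Q): print(np.percentile(Q,[1,10,50,90,99],axis=0).round(4))
```

```text
wrist -1 2669
[[-0.0097 -0.0407 -0.0695]
 [-0.0048 -0.0377 -0.0684]
 [ 0.0079 -0.0282 -0.0565]
 [ 0.0119 -0.0272 -0.041 ]
 [ 0.0123 -0.0271 -0.0356]]
wrist 1 2384
[[-0.0096  0.024  -0.0694]
 [-0.0034  0.0242 -0.0684]
 [ 0.0081  0.0259 -0.0564]
 [ 0.012   0.035  -0.0411]
 [ 0.0124  0.0375 -0.0353]]
side -1 61
[[-0.015  -0.039  -0.0689]
 [-0.0132 -0.0354 -0.067 ]
 [-0.0063 -0.0282 -0.0548]
 [ 0.0062 -0.024  -0.037 ]
 [ 0.0128 -0.022  -0.0353]]
side 1 43
[[-0.0148  0.0257 -0.07  ]
 [-0.0121  0.0292 -0.0664]
 [-0.0061  0.0355 -0.0571]
 [ 0.0015  0.0401 -0.0484]
 [ 0.0071  0.0423 -0.0439]]
```

Request:
drive_tool:
  steps:
    - {"translation": [0,0,0],"angular": [0,0,0],"gripper": 0.9}
    - {"translation": [0,0,0],"angular": [0,0,0],"gripper": 0.9}
    - {"translation": [0,0,-1],"angular": [0,0,0],"gripper": 0.9}
    - {"translation": [0,0,-1],"angular": [0,0,0],"gripper": 0.6}
    - {"translation": [0,0,-0.5],"angular": [0,0,0],"gripper": 0.6}
    - {"translation": [0,0,0],"angular": [0,0,0],"gripper": 0.6}

```text
t: 8.45
tool_pos: [0.5154, 0.195, 0.106]
tool_rot: [2.87, 1.277, 0.004]
contact_force: [0.4, -0.1, -1.5]
opening: 0.0513
grip_force: 0.0
```

```bash
python3 - <<'E'
from pr import *
o=ctrl.get_obs(); R=Rot.from_rotvec(o['tool_rot']).as_matrix(); p=o['tool_pos']; print(p,o['opening'])
for n in('wrist','side'):
    w=grab(n); P=cloud(w); Qt=(P-p)@R
    for s in(-1,1):
        m=(abs(Qt[...,0])<.03)&(s*Qt[...,1]>.01)&(s*Qt[...,1]<.06)&(Qt[...,2]>-.09)&(Qt[...,2]<.03)
        Q=Qt[m]; print(n,s,m.sum(),np.percentile(Q,[1,10,50,90,99],axis=0).round(4).tolist())
    save(w,n+'_f.png')
a=cv2.imread('pics/wrist_f.png');a=cv2.resize(a,(400,300));b=cv2.imread('pics/side_f.png')[150:240,230:350];cv2.imwrite('pics/f.png',np.hstack([a,cv2.resize(b,(400,300),interpolation=cv2.INTER_CUBIC)]))
E
python3 lem.py
```

```text
[0.5153996  0.19500611 0.10595189] 0.05128875391146757
wrist -1 9917 [[-0.0099, -0.0591, -0.0897], [-0.0056, -0.0536, -0.088], [0.0078, -0.0418, -0.0831], [0.013, -0.0273, -0.0503], [0.0144, -0.027, -0.0357]]
wrist 1 10002 [[-0.01, 0.0239, -0.0897], [-0.0058, 0.0242, -0.088], [0.0078, 0.0388, -0.0832], [0.013, 0.0505, -0.0502], [0.0144, 0.0562, -0.0356]]
side -1 142 [[-0.0177, -0.0575, -0.0896], [-0.0142, -0.05, -0.0868], [-0.0076, -0.0305, -0.0693], [0.007, -0.0252, -0.0409], [0.0139, -0.0214, -0.0332]]
side 1 46 [[-0.0173, 0.0207, -0.0899], [-0.0141, 0.0256, -0.0893], [-0.0057, 0.0349, -0.0832], [0.009, 0.0578, -0.0396], [0.0138, 0.0594, -0.0338]]
8.55 [0.5134198  0.19451201 0.10300761] 0.05114273703462644
[168. 459.] [37. 66.] c [0.2947 0.1456] [0.032 0.067] yaw -166.9 zmax 0.224
[326. 242.] [82. 99.] c [0.5157 0.1973] [0.056 0.07 ] yaw 48.6 zmax 0.06
[189.  26.] [ 65. 156.] c [0.5442 0.3485] [0.035 0.085] yaw 134.4 zmax 0.075
```

View pics/f.png

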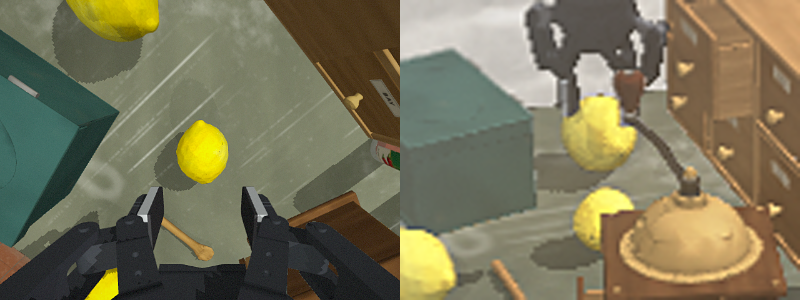

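Request:
drive_tool:
  steps:
    - {"translation": [0,0,0],"angular": [0,0,0],"gripper": 0.2}
    - {"translation": [0,0,0],"angular": [0,0,0],"gripper": 0.2}
    - {"translation": [0,0,0],"angular": [0,0,0],"gripper": 0.2}
    - {"translation": [0,0,0],"angular": [0,0,0],"gripper": 0.2}

```text
t: 9.1
tool_pos: [0.5144, 0.1948, 0.1046]
tool_rot: [-2.87, -1.278, 0.0]
contact_force: [-0.1, 0.5, -0.1]
opening: 0.017
grip_force: 0.0
```

Run:
```python
from pr import *
o=ctrl.get_obs(); R=Rot.from_rotvec(o['tool_rot']).as_matrix(); p=o['tool_pos']; print(p,o['opening'])
for n in('wrist','side'):
    w=grab(n); P=cloud(w); Qt=(P-p)@R
    m=(abs(Qt[...,0])<.05)&(abs(Qt[...,1])<.07)&(Qt[...,2]>-.2)&(Qt[...,2]<.02)
    Q=Qt[m]
    for lo in np.arange(-.2,.02,.01):
        q=Q[(Q[:,2]>=lo)&(Q[:,2]<lo+.01)]
        if len(q)>3: print(n,lo.round(3),len(q),'x',q[:,0].min().round(3),q[:,0].max().round(3),'y',q[:,1].min().round(3),q[:,1].max().round(3),'min|y|',abs(q[:,1]).min().round(3))
    print(Q[:,2].max())
```

```text
[0.51442826 0.19475534 0.10460617] 0.016955703433152947
wrist -0.13 2551 x 0.015 0.022 y -0.058 0.018 min|y| 0.006
wrist -0.12 13921 x 0.004 0.02 y -0.064 0.061 min|y| 0.0
wrist -0.11 15979 x -0.007 0.019 y -0.062 0.058 min|y| 0.0
wrist -0.1 9354 x -0.012 0.019 y -0.056 0.053 min|y| 0.006
wrist -0.09 10538 x -0.013 0.015 y -0.05 0.047 min|y| 0.008
wrist -0.08 3930 x -0.011 0.015 y -0.044 0.041 min|y| 0.008
wrist -0.07 1582 x -0.011 0.014 y -0.03 0.027 min|y| 0.007
wrist -0.06 1188 x -0.011 0.013 y -0.024 0.021 min|y| 0.007
wrist -0.05 1046 x -0.01 0.013 y -0.024 0.021 min|y| 0.007
wrist -0.04 629 x -0.01 0.013 y -0.024 0.02 min|y| 0.007
wrist -0.03 43 x -0.006 0.004 y -0.01 0.007 min|y| 0.007
-0.026960492586220134
side -0.2 98 x -0.043 0.027 y -0.03 0.04 min|y| 0.0
side -0.19 82 x -0.047 0.013 y -0.029 0.038 min|y| 0.0
side -0.18 83 x -0.042 0.015 y -0.029 0.039 min|y| 0.0
side -0.17 84 x -0.041 0.009 y -0.03 0.038 min|y| 0.0
side -0.16 28 x -0.032 0.011 y -0.033 0.039 min|y| 0.004
side -0.15 70 x -0.019 0.007 y -0.038 0.042 min|y| 0.0
side -0.14 103 x -0.024 0.007 y -0.053 0.053 min|y| 0.0
side -0.13 130 x -0.024 0.016 y -0.064 0.065 min|y| 0.0
side -0.12 100 x -0.022 0.013 y -0.064 0.066 min|y| 0.0
side -0.11 86 x -0.023 0.02 y -0.059 0.058 min|y| 0.001
side -0.1 86 x -0.022 0.018 y -0.053 0.053 min|y| 0.009
side -0.09 64 x -0.021 0.015 y -0.047 0.044 min|y| 0.006
side -0.08 44 x -0.021 0.015 y -0.046 0.021 min|y| 0.008
side -0.07 35 x -0.017 0.011 y -0.028 0.022 min|y| 0.005
side -0.06 34 x -0.02 0.015 y -0.02 0.025 min|y| 0.004
side -0.05 41 x -0.018 0.016 y -0.023 0.025 min|y| 0.006
side -0.04 29 x -0.016 0.012 y -0.024 0.022 min|y| 0.006
-0.028554506061641848
```

Both cameras show the real fingertips about 29–36 mm behind the reported TCP, depending on the opening, so I go lower to match. Lemon is at (.515,.196).

Request:
drive_tool:
  steps:
    - {"translation": [0,0,0],"angular": [0,0,0],"gripper": 1}
    - {"translation": [0,0,0],"angular": [0,0,0],"gripper": 1}
    - {"translation": [0,0,0.1],"angular": [0,0,0],"gripper": 1}
    - {"translation": [0,0,0.8],"angular": [0,0,0],"gripper": 1}
    - {"translation": [0,0,0.8],"angular": [0,0,0],"gripper": 1}
    - {"translation": [0,0,0.7],"angular": [0,0,0],"gripper": 1}
    - {"translation": [0,0,0.5],"angular": [0,0,0],"gripper": 1}
    - {"translation": [0,0,0.2],"angular": [0,0,0],"gripper": 1}

```text
t: 10.2
tool_pos: [0.5136, 0.1946, -0.0207]
tool_rot: [-2.87, -1.278, 0.003]
contact_force: [-0.3, -0.7, 0.9]
opening: 0.0856
grip_force: 0.0
```

Request:
drive_tool:
  steps:
    - {"translation": [0,0,0],"angular": [0,0,0],"gripper": 0.5}
    - {"translation": [0,0,0],"angular": [0,0,0],"gripper": 0.5}
    - {"translation": [0,0,0],"angular": [0,0,0],"gripper": 0.5}
    - {"translation": [0,0,0],"angular": [0,0,0],"gripper": 0.5}
  force: 30

```text
t: 10.7
tool_pos: [0.5158, 0.1951, -0.0178]
tool_rot: [2.87, 1.278, 0.004]
contact_force: [-0.2, 0.9, 5.2]
opening: 0.054
grip_force: 32.2
```

Request:
drive_tool:
  steps:
    - {"translation": [0,0,0],"angular": [0,0,0],"gripper": 0.9}
    - {"translation": [0,0,0.15],"angular": [0,0,0],"gripper": 0.9}
    - {"translation": [0,0,0],"angular": [0,0,0],"gripper": 0.9}
    - {"translation": [0,0,0],"angular": [0,0,0],"gripper": 0.5}
    - {"translation": [0,0,0],"angular": [0,0,0],"gripper": 0.5}
    - {"translation": [0,0,0],"angular": [0,0,0],"gripper": 0.5}
    - {"translation": [0,0,0],"angular": [0,0,0],"gripper": 0.5}

```text
t: 11.58
tool_pos: [0.5146, 0.1948, -0.0252]
tool_rot: [-2.87, -1.278, -0.0]
contact_force: [1.0, -0.0, -0.7]
opening: 0.0544
grip_force: 31.9
```

Request:
drive_tool:
  steps:
    - {"translation": [0,0,-0.3],"angular": [0,0,0],"gripper": 0.5}
    - {"translation": [0,0,-0.7],"angular": [0,0,0],"gripper": 0.5}
    - {"translation": [0,0,-1],"angular": [0,0,0],"gripper": 0.5}

```text
t: 11.95
tool_pos: [0.5132, 0.1944, 0.0548]
tool_rot: [-2.87, -1.277, 0.005]
contact_force: [0.4, -0.3, -1.3]
opening: 0.0544
grip_force: 32.1
```

Request:
drive_tool:
  steps:
    - {"translation": [0,0,-1],"angular": [0,0,1],"gripper": 0.5}
    - {"translation": [0,0,-1],"angular": [0,0,1],"gripper": 0.5}
    - {"translation": [0,0,-1],"angular": [0,0,1],"gripper": 0.5}
    - {"translation": [0,0,-1],"angular": [0,0,1],"gripper": 0.5}
    - {"translation": [0,0,-1],"angular": [0,0,1],"gripper": 0.5}
    - {"translation": [0,0,-1],"angular": [0,0,1],"gripper": 0.5}
    - {"translation": [0.25,0.9,0],"angular": [0,0,0],"gripper": 0.5}
    - {"translation": [0.25,0.9,0],"angular": [0,0,0],"gripper": 0.5}

```text
t: 12.95
tool_pos: [0.5346, 0.1222, 0.2964]
tool_rot: [-3.141, -0.002, -0.003]
contact_force: [0.2, 0.8, -0.8]
opening: 0.0545
grip_force: 32.1
```

Request:
drive_tool:
  steps:
    - {"translation": [0.25,0.9,0],"angular": [0,0,0],"gripper": 0.5}
    - {"translation": [0.25,0.9,0],"angular": [0,0,0],"gripper": 0.5}
    - {"translation": [0.25,0.9,0],"angular": [0,0,0],"gripper": 0.5}
    - {"translation": [0.25,0.9,0],"angular": [0,0,0],"gripper": 0.5}
    - {"translation": [0.25,0.9,0],"angular": [0,0,0],"gripper": 0.5}
    - {"translation": [0.25,0.9,0],"angular": [0,0,0],"gripper": 0.5}
    - {"translation": [0.25,0.9,0],"angular": [0,0,0],"gripper": 0.5}
    - {"translation": [0.2,0.9,0],"angular": [0,0,0],"gripper": 0.5}

```text
t: 13.95
tool_pos: [0.6123, -0.1664, 0.2952]
tool_rot: [-3.142, 0.0, -0.0]
contact_force: [-0.4, 0.5, -1.4]
opening: 0.0544
grip_force: 32.1
```

Request:
drive_tool:
  steps:
    - {"translation": [-0.09,0.64,0],"angular": [0,0,0],"gripper": 0.5}
    - {"translation": [-0.09,0.64,0],"angular": [0,0,0],"gripper": 0.5}
    - {"translation": [0,0,0],"angular": [0,0,0.85],"gripper": 0.5}
    - {"translation": [0,0,0],"angular": [0,0,0.8],"gripper": 0.5}
    - {"translation": [0,0,0.5],"angular": [0,0,0.8],"gripper": 0.5}
    - {"translation": [0,0,1],"angular": [0,0,0],"gripper": 0.5}
    - {"translation": [0,0,1],"angular": [0,0,0],"gripper": 0.5}
    - {"translation": [0,0,0.5],"angular": [0,0,0],"gripper": 0.5}

```text
t: 14.95
tool_pos: [0.6038, -0.2157, 0.1721]
tool_rot: [-3.095, 0.535, 0.006]
contact_force: [-0.2, -0.2, -1.2]
opening: 0.0543
grip_force: 32.1
```

Run:
```python
from pr import *
o=ctrl.get_obs(); R=Rot.from_rotvec(o['tool_rot']).as_matrix(); p=o['tool_pos']; print(p,R.round(3))
w=grab('wrist'); P=cloud(w); save(w,'w5.png'); z=P[...,2]
hsv=cv2.cvtColor(w['color'],cv2.COLOR_RGB2HSV)
m=(z>.045)&(z<.07)&(hsv[...,1]>80)&(abs(P[...,0]-.61)<.12)&(abs(P[...,1]+.22)<.12)&~((hsv[...,0]>20)&(hsv[...,0]<36))
Q=P[m]; print(m.sum(),np.median(Q[:,2]))
r=cv2.minAreaRect((Q[:,:2]*1000).astype(np.float32)); print(r)
bx=np.array([-.942,.335]);by=np.array([-.335,-.942]); d=Q[:,:2]-[.609,-.2186]
print(np.percentile(d@bx,[0.5,1,99,99.5]),np.percentile(d@by,[.5,1,99,99.5]))
```

```text
[ 0.60377974 -0.21574774  0.17208851] [[ 0.942 -0.336 -0.004]
 [-0.336 -0.942  0.002]
 [-0.004 -0.    -1.   ]]
5903 0.057595138459772516
((603.4366455078125, -195.79946899414062), (165.18695068359375, 137.16429138183594), 70.32386779785156)
[-0.05564692 -0.05559157  0.07418083  0.07641815] [-0.0997744  -0.09793413  0.06198838  0.06227039]
```

View pics/w5.png

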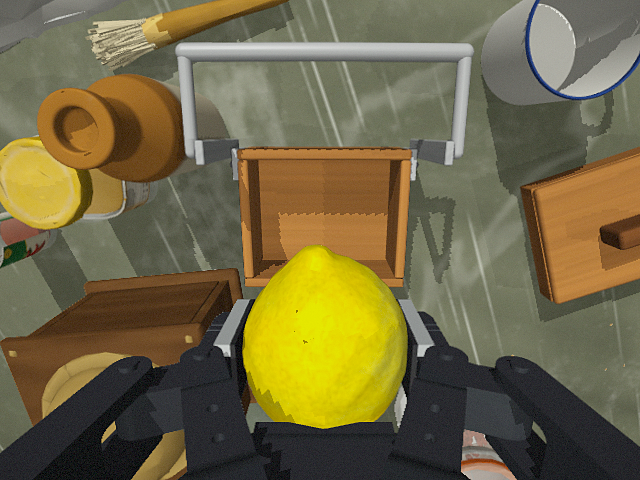

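The wrist view shows the lemon held at (325,340). The box mouth is ahead, with its rim at (241–411, 155), and the clamp bar is at (325,50). I refine the box centre from the rim corners.

Run:
```python
from pr import *
w=grab('wrist'); P=cloud(w); z=P[...,2]
hsv=cv2.cvtColor(w['color'],cv2.COLOR_RGB2HSV)
brown=(hsv[...,0]<18)&(hsv[...,1]>90)
c=np.array([.609,-.2186]);bx=np.array([-.942,.335]);by=np.array([-.335,-.942])
d=P[...,:2]-c; X=d@bx;Y=d@by
m=brown&(abs(z-.058)<.006)&(abs(X)<.07)&(abs(Y)<.075)&(X<0.02)
for lo in np.arange(-.055,.02,.01):
    k=m&(X>=lo)&(X<lo+.01)
    if k.sum()>5: y=Y[k]; print(lo.round(3),k.sum(),'y',y.min().round(4),y.max().round(4), 'inner', y[y<0].max().round(4) if (y<0).any() else '', y[y>0].min().round(4) if (y>0).any() else '')
k=m&(abs(Y)<.045); print('x of front wall',np.percentile(X[k],[1,50,99]))
for u,v in((241,152),(411,152)): q=onplane(w,u,v,.058)[:2]-c; print(q@bx,q@by)
st=(hsv[...,1]<60)&(abs(z-.106)<.03)&(X<-.09)&(X>-.14)&(abs(Y)<.06); print('bar x,z',np.median(X[st]),np.median(z[st]),z[st].max(), X[st].min(),X[st].max());
```

```text
-0.055 1914 y -0.0668 0.0623 inner -0.0001 0.0006
-0.045 321 y -0.067 0.0623 inner -0.059 0.0547
-0.035 309 y -0.0669 0.0624 inner -0.0592 0.0545
-0.025 303 y -0.067 0.0626 inner -0.059 0.0546
-0.015 289 y -0.067 0.0628 inner -0.0591 0.0545
-0.005 280 y -0.067 0.0626 inner -0.0592 0.0545
0.005 276 y -0.0673 0.0625 inner -0.0592 0.0545
0.015 134 y -0.0667 0.0622 inner -0.0592 0.0544
x of front wall [-0.05545272 -0.05192102 -0.04749537]
-0.052020964170881645 -0.06290453057202047
-0.05200982222559962 0.06117829464545865
bar x,z -0.11060831217212332 0.10847311281321984 0.11166486243541895 -0.11658175812571125 -0.10586623316317711
```

Request:
drive_tool:
  steps:
    - {"translation": [0.05,-0.03,0.8],"angular": [0,0,0],"gripper": 0.5}
    - {"translation": [0,0,0.9],"angular": [0,0,0],"gripper": 0.5}
    - {"translation": [0,0,0.9],"angular": [0,0,0],"gripper": 0.5}
    - {"translation": [0,0,0.7],"angular": [0,0,0],"gripper": 0.5}
    - {"translation": [0,0,0.6],"angular": [0,0,0],"gripper": 0.5}
    - {"translation": [0,0,0.4],"angular": [0,0,0],"gripper": 0.5}
    - {"translation": [0,0,0.15],"angular": [0,0,0],"gripper": 0.5}
    - {"translation": [0,0,0.1],"angular": [0,0,0],"gripper": 0.5}

```text
t: 16.05
tool_pos: [0.6085, -0.2165, -0.0061]
tool_rot: [3.095, -0.535, 0.003]
contact_force: [-0.1, 0.4, -2.1]
opening: 0.0547
grip_force: 32.1
```

Request:
drive_tool:
  steps:
    - {"translation": [0,0,0.06],"angular": [0,0,0],"gripper": 0.5}
    - {"translation": [0,0,0.05],"angular": [0,0,0],"gripper": 0.5}

```text
t: 16.3
tool_pos: [0.608, -0.2163, -0.011]
tool_rot: [3.095, -0.535, 0.002]
contact_force: [0.5, -0.2, -0.7]
opening: 0.0545
grip_force: 32.1
```

Request:
drive_tool:
  steps:
    - {"translation": [0,0,0.07],"angular": [0,0,0],"gripper": 0.5}
    - {"translation": [0,0,0.06],"angular": [0,0,0],"gripper": 0.5}
    - {"translation": [0,0,0],"angular": [0,0,0],"gripper": 0.5}

```text
t: 16.68
tool_pos: [0.6074, -0.216, -0.017]
tool_rot: [-3.096, 0.535, 0.0]
contact_force: [0.9, 0.1, -0.9]
opening: 0.054
grip_force: 32.1
```

Request:
drive_tool:
  steps:
    - {"translation": [0,0,0.06],"angular": [0,0,0],"gripper": 0.5}
    - {"translation": [0,0,0],"angular": [0,0,0],"gripper": 0.66}
    - {"translation": [0,0,0],"angular": [0,0,0],"gripper": 0.7}
    - {"translation": [0,0,0],"angular": [0,0,0],"gripper": 0.75}
    - {"translation": [0,0,-0.3],"angular": [0,0,0],"gripper": 0.75}
    - {"translation": [0,0,-0.7],"angular": [0,0,0],"gripper": 0.75}
    - {"translation": [0,0,-1],"angular": [0,0,0],"gripper": 0.75}
    - {"translation": [0,0,-1],"angular": [0,0,0],"gripper": 0.75}

```text
t: 17.68
tool_pos: [0.6075, -0.2158, 0.1024]
tool_rot: [-3.096, 0.535, -0.0]
contact_force: [-0.4, -0.5, 0.9]
opening: 0.0639
grip_force: 0.0
```

Request:
drive_tool:
  steps:
    - {"translation": [0,0,-1],"angular": [0,0,0],"gripper": 0.6}
    - {"translation": [0,0,-0.8],"angular": [0,0,0],"gripper": 0.6}

```text
t: 17.92
tool_pos: [0.608, -0.216, 0.1757]
tool_rot: [3.095, -0.535, 0.004]
contact_force: [-0.6, -0.7, -0.4]
opening: 0.0512
grip_force: 0.0
```

Run:
```python
from pr import *
o=ctrl.get_obs(); print(o['t'],o['tool_pos'])
c=np.array([.6103,-.2166]);bx=np.array([-.942,.335]);by=np.array([-.335,-.942])
for n in('wrist','top'):
    w=grab(n); P=cloud(w); z=P[...,2]
    hsv=cv2.cvtColor(w['color'],cv2.COLOR_RGB2HSV)
    d=P[...,:2]-c; X=d@bx;Y=d@by
    m=(hsv[...,0]>20)&(hsv[...,0]<36)&(hsv[...,1]>110)&(abs(X)<.06)&(abs(Y)<.07)
    if m.sum()>20: print(n,m.sum(),'X',np.nanpercentile(X[m],[1,99]),'Y',np.nanpercentile(Y[m],[1,99]),'z',np.nanmax(z[m]))
```

```text
17.925 [ 0.60800133 -0.21599723  0.17574645]
wrist 4246 X [-0.03171828  0.03238146] Y [-0.04018314  0.02493959] z 0.29457760236850267
```

Request:
drive_tool:
  steps:
    - {"translation": [-0.02,0.91,0],"angular": [0,0,0],"gripper": 0.6}
    - {"translation": [-0.02,0.91,0],"angular": [0,0,0],"gripper": 0.6}
    - {"translation": [-0.02,0.91,0],"angular": [0,0,0],"gripper": 0.6}
    - {"translation": [-0.02,0.91,0],"angular": [0,0,0],"gripper": 0.6}
    - {"translation": [-0.02,0.91,0],"angular": [0,0,0],"gripper": 0.6}
    - {"translation": [-0.02,0.91,0],"angular": [0,0,0],"gripper": 0.6}
    - {"translation": [-0.02,0.91,0],"angular": [0,0,0],"gripper": 0.6}
    - {"translation": [0,0,0],"angular": [0,0,-1],"gripper": 0.6}

```text
t: 19.02
tool_pos: [0.515, -0.4559, 0.1712]
tool_rot: [-3.125, 0.317, 0.002]
contact_force: [0.0, -0.6, -0.5]
opening: 0.051
grip_force: 0.0
```

Request:
drive_tool:
  steps:
    - {"translation": [0,0,0],"angular": [0,0,-1],"gripper": 0.6}
    - {"translation": [0,0,0],"angular": [0,0,-1],"gripper": 0.6}
    - {"translation": [0,0,0],"angular": [0,0,-1],"gripper": 0.6}
    - {"translation": [0,0,0],"angular": [0,0,-1],"gripper": 0.6}
    - {"translation": [0,0,0],"angular": [0,0,-1],"gripper": 0.6}
    - {"translation": [0,0,0],"angular": [0,0,-1],"gripper": 0.6}
    - {"translation": [0,0,0],"angular": [0,0,-1],"gripper": 0.6}
    - {"translation": [0,0,0],"angular": [0,0,-1],"gripper": 0.6}

```text
t: 20.02
tool_pos: [0.5163, -0.4535, 0.1713]
tool_rot: [-2.814, -1.393, 0.001]
contact_force: [1.2, -0.5, 0.2]
opening: 0.0515
grip_force: 0.0
```

Request:
drive_tool:
  steps:
    - {"translation": [0,0,0],"angular": [0,0,-1],"gripper": 0.6}
    - {"translation": [0,0,0],"angular": [0,0,-1],"gripper": 0.6}
    - {"translation": [0,0,0],"angular": [0,0,-1],"gripper": 0.6}
    - {"translation": [0,0,0],"angular": [0,0,-1],"gripper": 0.6}
    - {"translation": [0,0,0],"angular": [0,0,-0.7],"gripper": 0.6}
    - {"translation": [0,0,0],"angular": [0,0,0],"gripper": 0.6}

```text
t: 20.78
tool_pos: [0.5164, -0.4536, 0.1715]
tool_rot: [-2.222, -2.219, -0.0]
contact_force: [-1.4, -0.2, -0.4]
opening: 0.0511
grip_force: 0.0
```

```bash
cat > lid.py <<'E'
from pr import *
o=ctrl.get_obs(); p=o['tool_pos']; R=Rot.from_rotvec(o['tool_rot']).as_matrix(); print(o['t'],p,R.round(3),o['q'].round(2))
for n in('wrist','top'):
    w=grab(n); P=cloud(w); z=P[...,2]; hsv=cv2.cvtColor(w['color'],cv2.COLOR_RGB2HSV)
    near=(abs(P[...,0]-.516)<.1)&(abs(P[...,1]+.454)<.1)
    for nm,lo,hi in(('handle',.055,.07),('board',.030,.042)):
        m=near&(z>lo)&(z<hi)&(hsv[...,1]>70)
        if m.sum()<30: continue
        k,lab,st,ce=cv2.connectedComponentsWithStats(m.astype(np.uint8)); i=1+st[1:,4].argmax()
        Q=P[lab==i]; r=cv2.minAreaRect((Q[:,:2]*1000).astype(np.float32)); print(n,nm,st[i,4],np.median(Q[:,2]).round(4),np.round(r[0],1),np.round(r[1],1),round(r[2],1))
    c=np.array([.6103,-.2166]);bx=np.array([-.942,.335]);by=np.array([-.335,-.942]);d=P[...,:2]-c; X=d@bx;Y=d@by
    m=(hsv[...,0]>20)&(hsv[...,0]<36)&(hsv[...,1]>110)&(abs(X)<.06)&(abs(Y)<.07)&(z<.1)
    if m.sum()>20: print(n,'lemon',m.sum(),'X',np.nanpercentile(X[m],[1,99]),'Y',np.nanpercentile(Y[m],[1,99]),'z',np.nanmax(z[m]))
    m=(abs(z-.058)<.006)&(hsv[...,0]<18)&(hsv[...,1]>90)&(abs(X)<.062)&(abs(Y)<.07)
    if m.sum()>200: print(n,'rim',m.sum(),'X',np.percentile(X[m],[.5,99.5]),'Y',np.percentile(Y[m],[.5,99.5]))
E
python3 lid.py
```

```text
20.775 [ 0.51637192 -0.45360253  0.17153105] [[ 0.001  1.    -0.001]
 [ 1.    -0.001  0.001]
 [ 0.001 -0.001 -1.   ]] [-0.83  0.22  1.49  0.    1.44 -0.83]
wrist handle 1041 0.0616 [ 516.9 -451.5] [39.5 15.7] 89.7
wrist board 18586 0.0359 [ 516.8 -451.6] [129.9 110.4] 89.6
top handle 36 0.0599 [ 516.1 -443.1] [13.7 21.1] 9.7
top board 1216 0.0348 [ 515.5 -444.9] [111.4 110.8] 88.8
top lemon 481 X [-0.03526886  0.03523117] Y [-0.02464414  0.02670245] z 0.0711745155247205
top rim 595 X [-0.0541618  0.0562658] Y [-0.06140314  0.06632231]
```

Request:
drive_tool:
  steps:
    - {"translation": [0.025,0,0.9],"angular": [0,0,0],"gripper": 0.5}
    - {"translation": [0,0,0.9],"angular": [0,0,0],"gripper": 0.5}
    - {"translation": [0,0,0.9],"angular": [0,0,0],"gripper": 0.5}
    - {"translation": [0,0,0.6],"angular": [0,0,0],"gripper": 0.5}
    - {"translation": [0,0,0.4],"angular": [0,0,0],"gripper": 0.5}
    - {"translation": [0,0,0.25],"angular": [0,0,0],"gripper": 0.5}
    - {"translation": [0,0,0],"angular": [0,0,0],"gripper": 0.1}
    - {"translation": [0,0,0],"angular": [0,0,0],"gripper": 0.1}
  force: 60

```text
t: 21.88
tool_pos: [0.5174, -0.4538, 0.016]
tool_rot: [2.22, 2.22, -0.0]
contact_force: [1.3, -0.6, -3.0]
opening: 0.0146
grip_force: 61.5
```

Request:
drive_tool:
  steps:
    - {"translation": [0,0,0],"angular": [0,0,0],"gripper": 0.1}
    - {"translation": [0,0,0],"angular": [0,0,0],"gripper": 0.1}
    - {"translation": [0,0,0],"angular": [0,0,0],"gripper": 0.1}

```text
t: 22.25
tool_pos: [0.5173, -0.4537, 0.0158]
tool_rot: [2.22, 2.22, -0.0]
contact_force: [1.0, -0.4, 3.2]
opening: 0.0147
grip_force: 62.0
```

Request:
drive_tool:
  steps:
    - {"translation": [0,0,-0.3],"angular": [0,0,0],"gripper": 0.1}
    - {"translation": [0,0,-0.7],"angular": [0,0,0],"gripper": 0.1}
    - {"translation": [0,0,-0.8],"angular": [0,0,0],"gripper": 0.1}
    - {"translation": [0,0,-0.8],"angular": [0,0,0],"gripper": 0.1}
    - {"translation": [0,0,-0.8],"angular": [0,0,0],"gripper": 0.1}
    - {"translation": [0,0,-0.7],"angular": [0,0,0],"gripper": 0.1}
    - {"translation": [0.4,0.15,0],"angular": [0,0,0],"gripper": 0.1}
    - {"translation": [0.8,0.3,0],"angular": [0,0,0],"gripper": 0.1}

```text
t: 23.25
tool_pos: [0.5342, -0.404, 0.1772]
tool_rot: [-2.222, -2.218, -0.0]
contact_force: [0.6, -0.4, -2.1]
opening: 0.0146
grip_force: 61.6
```

Request:
drive_tool:
  steps:
    - {"translation": [0.9,0.36,0],"angular": [0,0,0],"gripper": 0.1}
    - {"translation": [0.9,0.36,0],"angular": [0,0,0],"gripper": 0.1}
    - {"translation": [0.9,0.36,0],"angular": [0,0,0],"gripper": 0.1}
    - {"translation": [0.9,0.36,0],"angular": [0,0,0],"gripper": 0.1}
    - {"translation": [0.7,0.27,0],"angular": [0,0,0],"gripper": 0.1}
    - {"translation": [0.35,0.14,0],"angular": [0,0,0],"gripper": 0.1}
    - {"translation": [0,0,0],"angular": [0,0,0.6],"gripper": 0.1}
    - {"translation": [0,0,0],"angular": [0,0,0.7],"gripper": 0.1}

```text
t: 24.25
tool_pos: [0.6081, -0.2185, 0.1772]
tool_rot: [-2.415, -2.006, 0.002]
contact_force: [0.5, -0.1, -1.6]
opening: 0.0147
grip_force: 61.4
```

Request:
drive_tool:
  steps:
    - {"translation": [0,0,0],"angular": [0,0,0.7],"gripper": 0.1}
    - {"translation": [0,0,0],"angular": [0,0,0.45],"gripper": 0.1}
    - {"translation": [0,0,0],"angular": [0,0,0],"gripper": 0.1}

```text
t: 24.62
tool_pos: [0.608, -0.2189, 0.1775]
tool_rot: [-2.566, -1.81, 0.002]
contact_force: [0.6, -0.4, -1.5]
opening: 0.0145
grip_force: 61.5
```

```bash
cat > chk.py <<'E'
from pr import *
import sys
o=ctrl.get_obs(); p=o['tool_pos']; R=Rot.from_rotvec(o['tool_rot']).as_matrix(); print(o['t'],p,R.round(3))
hz=p[2]-.0158
c=np.array([.6095,-.2176]);bx=np.array([-.942,.335]);by=np.array([-.335,-.942])
for n in('wrist','top'):
    w=grab(n); P=cloud(w); z=P[...,2]; hsv=cv2.cvtColor(w['color'],cv2.COLOR_RGB2HSV); d=P[...,:2]-c; X=d@bx;Y=d@by
    br=(hsv[...,0]<18)&(hsv[...,1]>90)&(abs(X)<.09)&(abs(Y)<.07)
    for nm,lo,hi in(('rim',.052,.063),('lidboard',hz+.030,hz+.042)):
        m=br&(z>lo)&(z<hi)
        if m.sum()>100:
            k,lab,st,ce=cv2.connectedComponentsWithStats(m.astype(np.uint8)); 
            Q=P[m];r=cv2.minAreaRect((Q[:,:2]*1000).astype(np.float32))
            print(n,nm,m.sum(),'z',np.median(z[m]).round(4),'X',np.percentile(X[m],[.5,99.5]).round(4),'Y',np.percentile(Y[m],[.5,99.5]).round(4),'rect',np.round(r[0],1),np.round(r[1],1),round(r[2],1))
    save(w,sys.argv[1]+n+'.png')
E
python3 chk.py k1
```

```text
24.625 [ 0.60804932 -0.21894535  0.17745681] [[ 0.335  0.942 -0.002]
 [ 0.942 -0.335  0.001]
 [ 0.    -0.002 -1.   ]]
wrist rim 1281 z 0.0578 X [-0.0542  0.0533] Y [-0.0661 -0.0602] rect [ 631.3 -158.3] [  5.9 108.9] 70.4
wrist lidboard 45376 z 0.1976 X [-0.0517  0.0556] Y [-0.0643  0.0611] rect [ 607.6 -217.3] [129.6 109.8] 70.3
top lidboard 511 z 0.1963 X [-0.0491  0.0178] Y [-0.0609  0.067 ] rect [ 623.8 -225.4] [131.   65.9] 67.5
```

Request:
drive_tool:
  steps:
    - {"translation": [0.04,0.06,0.4],"angular": [0,0,0],"gripper": 0.1}
    - {"translation": [0,0,0.7],"angular": [0,0,0],"gripper": 0.1}
    - {"translation": [0,0,0.7],"angular": [0,0,0],"gripper": 0.1}
    - {"translation": [0,0,0.4],"angular": [0,0,0],"gripper": 0.1}
    - {"translation": [0,0,0.2],"angular": [0,0,0],"gripper": 0.1}
    - {"translation": [0,0,0],"angular": [0,0,0],"gripper": 0.1}

```text
t: 25.48
tool_pos: [0.6116, -0.2184, 0.0825]
tool_rot: [-2.567, -1.811, 0.0]
contact_force: [-0.6, 1.1, -2.4]
opening: 0.0146
grip_force: 61.4
```

```bash
python3 chk.py k2
```

```text
25.475 [ 0.61155112 -0.2183963   0.08246737] [[ 0.335  0.942 -0.   ]
 [ 0.942 -0.335  0.   ]
 [ 0.    -0.    -1.   ]]
wrist rim 364 z 0.0569 X [-0.0531  0.0512] Y [-0.0661 -0.0655] rect [ 632.5 -155.9] [  1.  105.2] 70.2
wrist lidboard 45298 z 0.1026 X [-0.0547  0.0526] Y [-0.066   0.0595] rect [ 611.1 -216.9] [129.9 109.9] 70.3
top lidboard 282 z 0.1023 X [-0.0522  0.0064] Y [-0.0622  0.0646] rect [ 632.9 -226.2] [130.4  51.3] 63.6
```

Request:
drive_tool:
  steps:
    - {"translation": [0,0,0.12],"angular": [0,0,0],"gripper": 0.1}
    - {"translation": [0,0,0.1],"angular": [0,0,0],"gripper": 0.1}
    - {"translation": [0,0,0.08],"angular": [0,0,0],"gripper": 0.1}
    - {"translation": [0,0,0.05],"angular": [0,0,0],"gripper": 0.1}
    - {"translation": [0,0,0],"angular": [0,0,0],"gripper": 0.1}

```text
t: 26.2
tool_pos: [0.6114, -0.2183, 0.0684]
tool_rot: [-2.567, -1.811, 0.0]
contact_force: [-0.6, 0.8, -2.3]
opening: 0.0143
grip_force: 61.4
```

Lugs are inside the mouth with no contact yet; the last 2–3 mm.

Request:
drive_tool:
  steps:
    - {"translation": [0,0,0.04],"angular": [0,0,0],"gripper": 0.1}
    - {"translation": [0,0,0.04],"angular": [0,0,0],"gripper": 0.1}
    - {"translation": [0,0,0.02],"angular": [0,0,0],"gripper": 0.1}
    - {"translation": [0,0,0],"angular": [0,0,0],"gripper": 0.1}

```text
t: 26.7
tool_pos: [0.6118, -0.2185, 0.0658]
tool_rot: [2.567, 1.811, 0.0]
contact_force: [-2.9, 1.9, 4.8]
opening: 0.0148
grip_force: 62.5
```

Request:
drive_tool:
  steps:
    - {"translation": [0,0,0],"angular": [0,0,0],"gripper": 0.3}
    - {"translation": [0,0,0],"angular": [0,0,0],"gripper": 0.5}
    - {"translation": [0,0,0],"angular": [0,0,0],"gripper": 0.5}
    - {"translation": [0,0,-0.4],"angular": [0,0,0],"gripper": 0.5}
    - {"translation": [0,0,-0.9],"angular": [0,0,0],"gripper": 0.5}
    - {"translation": [0,0,-0.9],"angular": [0,0,0],"gripper": 0.5}
    - {"translation": [0,0,0],"angular": [0,0,0],"gripper": 0.5}

```text
t: 27.58
tool_pos: [0.6144, -0.2198, 0.1588]
tool_rot: [2.56, 1.806, 0.007]
contact_force: [-0.0, 0.2, -0.0]
opening: 0.0428
grip_force: 0.0
```

```bash
cat > cl.py <<'E'
from pr import *
import sys
o=ctrl.get_obs(); p=o['tool_pos']; R=Rot.from_rotvec(o['tool_rot']).as_matrix(); print(o['t'],p,'yaw',np.degrees(np.arctan2(R[1,0],R[0,0])))
c=np.array([.6103,-.2170]);bx=np.array([-.942,.335]);by=np.array([-.335,-.942])
for n in('wrist','top'):
    w=grab(n); P=cloud(w); z=P[...,2]; hsv=cv2.cvtColor(w['color'],cv2.COLOR_RGB2HSV); d=P[...,:2]-c; X=d@bx;Y=d@by
    for nm,m in(('board',(hsv[...,0]<18)&(hsv[...,1]>90)&(abs(X)<.07)&(abs(Y)<.07)&(abs(z-.086)<.008)),('handle',(abs(X)<.03)&(abs(Y)<.03)&(abs(z-.112)<.006)),('rim',(hsv[...,0]<18)&(hsv[...,1]>90)&(abs(X)<.062)&(abs(Y)<.068)&(abs(z-.058)<.005)),('bar',(hsv[...,1]<70)&(hsv[...,2]>60)&(abs(Y)<.06)&(X<.02)&(X>-.14)&(z>.085)&(z<.18))):
        if m.sum()>30:
            Q=P[m]; A=np.c_[X[m],Y[m],np.ones(m.sum())]; co=np.linalg.lstsq(A,z[m],rcond=None)[0]
            print(n,nm,m.sum(),'z',np.percentile(z[m],[1,50,99]).round(4),'X',np.percentile(X[m],[.5,50,99.5]).round(4),'Y',np.percentile(Y[m],[.5,99.5]).round(4),'slope',co[:2].round(3))
    save(w,sys.argv[1]+n+'.png')
E
python3 cl.py k3
```

```text
27.575 [ 0.61438738 -0.21979926  0.15879616] yaw 70.39844792564705
wrist board 26332 z [0.0839 0.0859 0.0875] X [-0.0548 -0.0014  0.053 ] Y [-0.0649  0.0622] slope [0. 0.]
wrist handle 1609 z [0.1072 0.1116 0.1132] X [-0.0088 -0.0008  0.0069] Y [-0.0203  0.0185] slope [0.01  0.018]
wrist rim 64 z [0.0556 0.0605 0.0628] X [-0.0301 -0.008   0.0367] Y [-0.0656 -0.0653] slope [ -0.064 -50.559]
wrist bar 3190 z [0.1029 0.1082 0.1104] X [-0.115  -0.1087 -0.1053] Y [-0.0594  0.0593] slope [-0.355 -0.001]
top board 309 z [0.0798 0.0843 0.0897] X [-0.0537 -0.0294 -0.0107] Y [-0.0387  0.0661] slope [0.007 0.001]
```

Request:
drive_tool:
  steps:
    - {"translation": [-0.2,0.5,0],"angular": [0,0,0],"gripper": 0.5}
    - {"translation": [-0.3,0.8,0],"angular": [0,0,0],"gripper": 0.5}
    - {"translation": [-0.3,0.8,0],"angular": [0,0,0],"gripper": 0.5}
    - {"translation": [-0.17,0.52,0],"angular": [0,0,0],"gripper": 0.5}
    - {"translation": [0,0,0.5],"angular": [0,0,0],"gripper": 0.5}
    - {"translation": [0,0,0.8],"angular": [0,0,0],"gripper": 0.5}
    - {"translation": [0,0,0.6],"angular": [0,0,0],"gripper": 0.5}
    - {"translation": [0,0,0.45],"angular": [0,0,0],"gripper": 0.5}
  force: 30

```text
t: 28.68
tool_pos: [0.6956, -0.289, 0.0554]
tool_rot: [-2.564, -1.809, 0.003]
contact_force: [-0.0, 0.1, -0.6]
opening: 0.0427
grip_force: 0.0
```

Request:
drive_tool:
  steps:
    - {"translation": [0,0,0],"angular": [0,0,0],"gripper": 0.2}
    - {"translation": [0,0,0],"angular": [0,0,0],"gripper": 0.05}
    - {"translation": [0,0,0],"angular": [0,0,0],"gripper": 0.05}
    - {"translation": [0,0,0],"angular": [0,0,0],"gripper": 0.05}

```text
t: 29.18
tool_pos: [0.7029, -0.292, 0.063]
tool_rot: [2.557, 1.804, 0.013]
contact_force: [12.5, -3.2, -3.2]
opening: 0.0088
grip_force: 29.2
```

Request:
drive_tool:
  steps:
    - {"translation": [0,-0.03,-0.29],"angular": [0,0,0],"gripper": 0.05}
    - {"translation": [0,-0.09,-0.28],"angular": [0,0,0],"gripper": 0.05}
    - {"translation": [0,-0.15,-0.25],"angular": [0,0,0],"gripper": 0.05}
    - {"translation": [0,-0.2,-0.22],"angular": [0,0,0],"gripper": 0.05}
    - {"translation": [0,-0.24,-0.17],"angular": [0,0,0],"gripper": 0.05}
    - {"translation": [0,-0.27,-0.12],"angular": [0,0,0],"gripper": 0.05}
    - {"translation": [0,-0.29,-0.06],"angular": [0,0,0],"gripper": 0.05}

```text
t: 30.05
tool_pos: [0.6547, -0.2747, 0.1213]
tool_rot: [2.556, 1.804, 0.014]
contact_force: [6.1, -0.9, 5.4]
opening: 0.0088
grip_force: 29.4
```

Request:
drive_tool:
  steps:
    - {"translation": [0,-0.29,0],"angular": [0,0,0],"gripper": 0.05}
    - {"translation": [0,-0.29,0.06],"angular": [0,0,0],"gripper": 0.05}
    - {"translation": [0,-0.27,0.12],"angular": [0,0,0],"gripper": 0.05}
    - {"translation": [0,-0.24,0.17],"angular": [0,0,0],"gripper": 0.05}
    - {"translation": [0,-0.2,0.22],"angular": [0,0,0],"gripper": 0.05}
    - {"translation": [0,-0.15,0.26],"angular": [0,0,0],"gripper": 0.05}

```text
t: 30.8
tool_pos: [0.5988, -0.2549, 0.0825]
tool_rot: [2.56, 1.805, 0.011]
contact_force: [17.1, -2.9, 0.3]
opening: 0.0085
grip_force: 29.2
```

Request:
drive_tool:
  steps:
    - {"translation": [0,-0.09,0.28],"angular": [0,0,0],"gripper": 0.05}
    - {"translation": [0,0,0.05],"angular": [0,0,0],"gripper": 0.05}
    - {"translation": [0,0,0],"angular": [0,0,0],"gripper": 0.05}

```text
t: 31.18
tool_pos: [0.5983, -0.2549, 0.0781]
tool_rot: [2.556, 1.803, 0.014]
contact_force: [3.3, 4.3, 27.3]
opening: 0.0084
grip_force: 32.0
```

Request:
drive_tool:
  steps:
    - {"translation": [0,0,-0.1],"angular": [0,0,0],"gripper": 0.05}
    - {"translation": [0,0,0],"angular": [0,0,0],"gripper": 0.4}
    - {"translation": [0,0,0],"angular": [0,0,0],"gripper": 0.4}
    - {"translation": [0,0,0],"angular": [0,0,0],"gripper": 0.4}
    - {"translation": [0,0,-0.6],"angular": [0,0,0],"gripper": 0.4}
    - {"translation": [0,0,-1],"angular": [0,0,0],"gripper": 0.4}
    - {"translation": [0,0,-1],"angular": [0,0,0],"gripper": 0.4}
    - {"translation": [0,0,-0.5],"angular": [0,0,0],"gripper": 0.4}

```text
t: 32.17
tool_pos: [0.5921, -0.253, 0.1979]
tool_rot: [2.566, 1.81, 0.001]
contact_force: [-1.1, 0.1, 0.2]
opening: 0.0341
grip_force: 0.0
```

```bash
sed -i 's/X<.02)&(X>-.14)/X<.04)\&(X>-.14)/' cl.py; python3 cl.py k4
```

```text
32.175 [ 0.59208884 -0.25303169  0.19789177] yaw 70.38651440737792
wrist board 22159 z [0.084  0.0859 0.0876] X [-0.0548 -0.0061  0.0533] Y [-0.0646  0.063 ] slope [ 0.    -0.002]
wrist handle 536 z [0.1081 0.1113 0.118 ] X [-0.0088 -0.0053  0.0071] Y [-0.0265  0.0281] slope [ 0.027 -0.   ]
wrist bar 2735 z [0.1176 0.1211 0.1232] X [-0.0045  0.0004  0.0051] Y [-0.0595  0.0592] slope [-0.045 -0.003]
top board 880 z [0.0793 0.0845 0.0899] X [-0.0544 -0.0177  0.0541] Y [-0.0618  0.0415] slope [0.002 0.007]
top bar 80 z [0.0875 0.1195 0.1241] X [-0.0126  0.0012  0.006 ] Y [-0.0595 -0.018 ] slope [ 1.112 -0.006]
```

View pics/k4wrist.png

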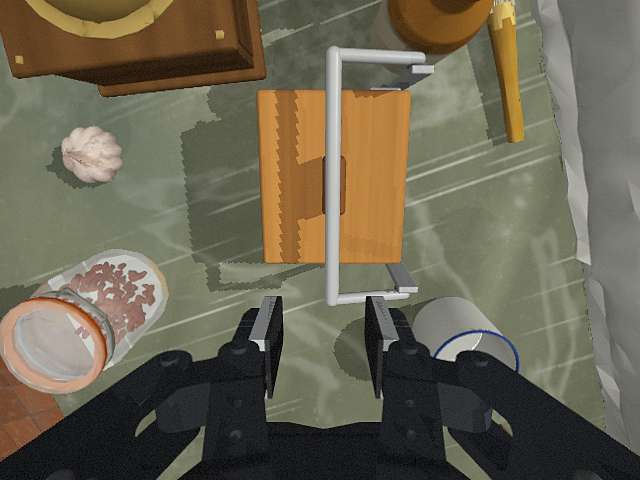

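The wrist view shows the clamp bar at (333,180) lying across the lid's handle. Its top is at z = 122 mm, which matches clamped, and the board is level at 86 mm, which matches seated. The gripper is clear, so I hand the job in.

```bash
python3 -c "
from station import ctrl
print(ctrl.finish_job())"
```

```text
the job is handed in; nothing more can be done
None
```

I handed the job in at about 32 s: the lemon lies in the box, the lid is seated level, and the clamp bar is down on the handle. `finish_job` gave no verdict.

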